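Feed a headed slug down the gravity chute

TASK

Pick the steel slug that has a head at one end only (T-shaped) and let it go, flat and narrow end leading downhill, in the wide upper part of the gravity chute, so that it slides down by itself and comes to rest with its head stopped at the gate and its stem through the slot. Leave the slug with two heads where it lies.

Things in the scene. Friction and masses are not known exactly. Their poses are not given: they have to be found in the camera images.
- chute: Bare aluminium chute on a grey stand, fixed, about 190 x 150 mm, up to 163 mm high. Origin on the bench under it; z up; +x level, pointing uphill (at yaw 0 it descends towards the robot). Its slippery floor slopes at 33 degrees, 85 mm above the bench at x = 0, 150 mm at the upper edge (x = +101 mm, no wall there), 39 mm at the lower end (x = -71 mm). Funnel, then a 52 mm wide channel, then a gate.
- chute_drop (a point): Point on the funnel's floor surface, on the middle line, 118 mm above the bench, over which the slug's middle should be let go. The funnel walls are 15 mm high (square to the floor); inside it is 144 mm wide at the upper edge (60 mm up the slope from here), 89 mm at this point and 52 mm where the channel begins (40 mm down the slope). Axes as the chute.
- chute_home (a point): Where the headed slug's middle (origin) lies when it has slid home: on the middle line, 9 mm off the floor. The gate here narrows from 52 to a slot 30 mm wide, walls 18 mm high, open at the lower end: the 22 mm stem passes, the 40 mm head stops. A slug put in head first or crosswise sticks higher up. Axes as the chute.
- headed_slug: T-shaped flat steel slug lying flat, 70 mm long, 18 mm thick, 0.15 to 0.31 kg. Head 40 mm wide, with a dark hole, from x = +15 to +35 mm; stem 22 mm wide from x = -35 to +15 mm, to be gripped across. Origin at the middle of length, width and thickness; z up (both faces alike). Lies left or right of the chute. In the chute its +x must point uphill, along the chute's +x.
- double_slug: A similar steel slug, 70 x 40 x 18 mm, but with a head (20 x 40 mm) at both ends and a 22 mm wide waist of 30 mm between them. It does not fit the gate and stays where it is. Origin at its centre. (Not listed: a tall black clamp stand rises from the bench at about x = 0.68, y = -0.30 m, 0.55 m high, reaching 0.15 m to either side and forward to x = 0.60; the wrist must pass in front of it, so draw back towards the base before swinging across.)
Mind the look-alikes: they are no part of the job. What is shaped like the headed_slug but red is not meant.

How it is judged:
By the outcome, as a careful person would: the job done as asked, in the order asked, and still so for the second after the job is handed in, with the robot touching nothing.
It also fails if it takes over 40 s, if anything falls off the work surface, if the arm or the gripper's body presses on something with over 40 N, if the wrist force passes 120 N, or if a joint passes its speed limit or range.

ROBOT

A 7-joint arm with a two-finger parallel gripper is mounted at the origin on a cart in front of the work surface, level with it; the furniture and walls round the work are solid. World frame = base frame: x ahead of the robot, y to its left, z up, the work surface at z = 0. Lengths are in mm, angles in rad, forces in N, time in s.
With the tool pointing down it reaches from about 425 to 875 mm from the base axis. Payload 9.9 kg.
Tool frame: the origin (TCP) lies at the very end of the fingers, on their centre line; the grasp point (between the pads) lies 19 mm behind it; y points along the fingers, x is the direction in which the jaws open and shut, and the axes are right-handed (so a half turn about y gives the same grasp; the last joint's range is limited). The gripper opens to 85 mm and grips with 20 to 120 N. Pads are 22 mm wide; open, the fingers measure 114 mm over their backs; the gripper's body (76 mm by 85 mm) begins 54 mm behind the grasp point. The pads swing forward as they close: fully open they stand 13 mm farther back than shut.
Start: joints at [1.081, 0.576, 0.025, 1.437, -0.015, 1.129, -0.057], TCP at [266.463, -620.182, 231.289] pointing down, gripper open.
Joint ranges: [-2.76, 2.76], [-0.34, 2.15], [-1.52, 1.57], [0.19, 2.46], [-1.09, 4.23], [0.17, 1.99], [-2.82, 2.82]. Speed limits (rad/s): [2.22, 2.22, 3.01, 3.01, 3.14, 3.14, 3.14].

INTERFACE

Orientations are given as a 3x3 rotation matrix whose columns are the frame's x, y, z axes.
In Python, from rig import bot gives the robot as it stands.
- The arm moves only by the tool arm_command, never from a script. Its argument "series" is a list of rows, each a list of 7 numbers: the finger opening in cm, from 0 to 8.54, then the shift along the tool's x, y, z in cm, then the turn, a rotation vector about the tool's x, y, z in rad. A call has 1 to 10 rows; each row is the pose to reach, as a shift and turn from the pose commanded when the call began, along the tool's axes at that moment; what a row does not reach only later rows make up. A row lasts 1/12 s, in which the tool goes at most 41.7 mm and 7.16 degrees, less where a joint would pass 70% of its speed; a pose out of reach is approached as far as the arm can. A call with a gripper value outside its range is refused whole. The fingers move at their own pace and stop on an object; "grip_force" is the grip in N (left out, the last holds). Time passes only in rows, so rows that repeat a pose let the fingers close. It gives the time, the measured TCP pose, the force and the opening at its end, in the units of the state.
- bot.observe(): the state, without advancing time (a new reading comes with each control period).
- bot.grab_frame(name): name is "scene" or "top" or "wrist"; returns the picture (480x640x3 uint8, red, green, blue); there is no depth.
- bot.camera_info(name): a dict with "fx", "fy", "cx", "cy" (pixels), "distortion" ([k1, k2, p1, p2, k3] as OpenCV has them; the pictures are not rectified), "position" and "orientation" of the camera in the world. Camera axes: x right, y up, looking along -z (the intrinsics and any distortion apply to the point x, -y, -z); pixel columns grow to the right and rows downward; lengths in mm; the calibration is good to about 2 mm. A picture is of the moment at which its call begins: read the wrist's pose just before it. camera_info takes no time and is no camera call; for the wrist camera it gives the pose at the moment of the call.
- bot.hand_in(): hands the job in, once; it reports no verdict.
Trained networks look in the newest picture that a camera, given by its name, has taken for a name from the list of things; names that differ only in an ending like _2 or _b are one class to them, and where a whole thing is asked for, a point or a joint stands for the part that bears it (a point fixed in the world has none). Each returns a list of dicts, best first, with "score" (0 to 1); they miss things now and then, are a little off and sometimes report something else, mostly with a low value. They report only what shows in the picture. A call takes as long as a camera call. They do not tell look-alikes from the thing itself.
- bot.recognise(camera, label): "rect" ([centre column, centre row, width, height] in pixels, round what is visible of it).
The state is a dict: "t": time; "joints": joint angles; "joint_velocities": joint speeds; "tau": joint torques, N m; "eef_pos": TCP position; "eef_rot": TCP orientation; "wrist_force": force on the tool from outside, world axes, zero at the start; "moment": the same for the moment, N m; "width": finger opening in mm.
Only numpy, scipy, OpenCV 4.12 (cv2) and the standard library are available. Lean on these libraries where they do the work, as an engineer would, in place of code of your own. Each camera call takes 0.05 s, during which the arm holds its last target.

## Working session

There is one attempt and no reset: what is moved stays moved. The work goes in short steps, Python scripts to look and compute and a tool call to move; the robot and the scene stay as the last step left them, time stands still between calls to the robot, and variables do not carry over. Pictures are saved under pics/ and viewed, and the job is handed in when it is done.

Besides the shell and the picture viewer there is one more tool, called after "Call:" by a JSON object that holds its "op" and its "data", one argument or row to a line. arm_command: Moves the arm, as the interface text tells. Its arguments: {"type":"object","properties":{"series":{"type":"array"},"grip_force":{"type":"number"}},"required":["series"]}

```bash
ls; mkdir -p pics; python3 - <<'E'
from rig import bot
import cv2
s=bot.observe();print(s)
for n in("scene","top"):
    f=bot.grab_frame(n);cv2.imwrite(f"pics/{n}0.png",f[:,:,::-1])
    print(n,bot.camera_info(n))
    for l in("chute","headed_slug","double_slug"):
        print(l,[(round(d["score"],2),[round(v) for v in d["rect"]]) for d in bot.recognise(n,l)])
print(bot.observe()["t"])
E
```

```text
pics
{'t': 0.0, 'joints': array([ 1.08118018,  0.57654596,  0.02480178,  1.43790761, -0.01503322,
        1.128983  , -0.05652521]), 'joint_velocities': array([ 0.00085513,  0.0014195 , -0.00237542, -0.00053054,  0.0003647 ,
       -0.00159549,  0.00059173]), 'tau': array([ 1.71085298e-04, -7.65735340e+01,  2.25085370e+00, -2.85956883e+01,
        1.52924785e-02,  1.30171943e-02,  4.59806017e-06]), 'eef_pos': array([ 266.32974171, -619.74786494,  230.43251613]), 'eef_rot': array([[ 3.94795885e-01, -6.87055499e-04,  9.18768598e-01],
       [-9.18767354e-01,  1.51225214e-03,  3.94796481e-01],
       [-1.66065687e-03, -9.99998621e-01, -3.42132434e-05]]), 'wrist_force': array([ 0.1142602 , -0.22196956, -0.38989581]), 'moment': array([-0.05612625,  0.0370811 ,  0.0540501 ]), 'width': 85.31283521658563}
scene {'fx': 605.616821545875, 'fy': 605.616821545875, 'cx': 327.3790782323768, 'cy': 236.74656396237884, 'distortion': array([-0.00328666,  0.        ,  0.        ,  0.        ,  0.        ]), 'position': array([-298.14103427,  474.8810903 ,  877.81054477]), 'orientation': array([[-0.47062
[... 226 characters left out ...]
4, 37]), (0.63, [355, 242, 34, 15])]
double_slug [(0.74, [485, 251, 36, 26])]
top {'fx': 621.0988568553754, 'fy': 621.0988568553754, 'cx': 316.5344068025839, 'cy': 240.9959536803338, 'distortion': array([-0.02284294,  0.        ,  0.        ,  0.        ,  0.        ]), 'position': array([ 400.40855421,   14.92726518, 1661.89564368]), 'orientation': array([[-0.00811126,  0.99593637, -0.08969368],
       [-0.99994757, -0.00751784,  0.00695196],
       [ 0.00624941,  0.08974536,  0.99594514]])}
chute [(0.77, [294, 234, 61, 84])]
headed_slug [(0.86, [352, 217, 30, 13]), (0.84, [223, 267, 20, 29]), (0.63, [439, 282, 18, 28]), (0.6, [384, 266, 29, 16])]
double_slug [(0.9, [438, 281, 16, 26])]
0.4
```

```bash
python3 - <<'E'
import cv2
t=cv2.imread("pics/top0.png");s=cv2.imread("pics/scene0.png")
cv2.imwrite("pics/topc.png",cv2.resize(t[170:320,190:470],None,fx=2.85,fy=2.85,interpolation=2))
cv2.imwrite("pics/scc.png",cv2.resize(s[170:390,200:520],None,fx=2.5,fy=2.5,interpolation=2))
E
```

```text
(no output)
```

View pics/topc.png

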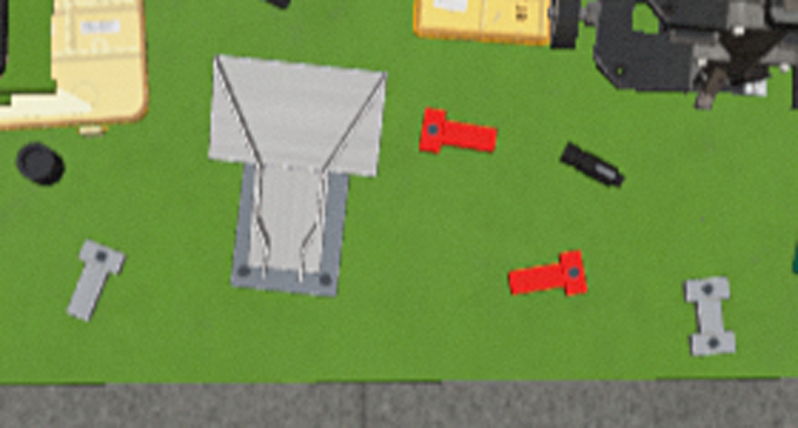

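View pics/scc.png

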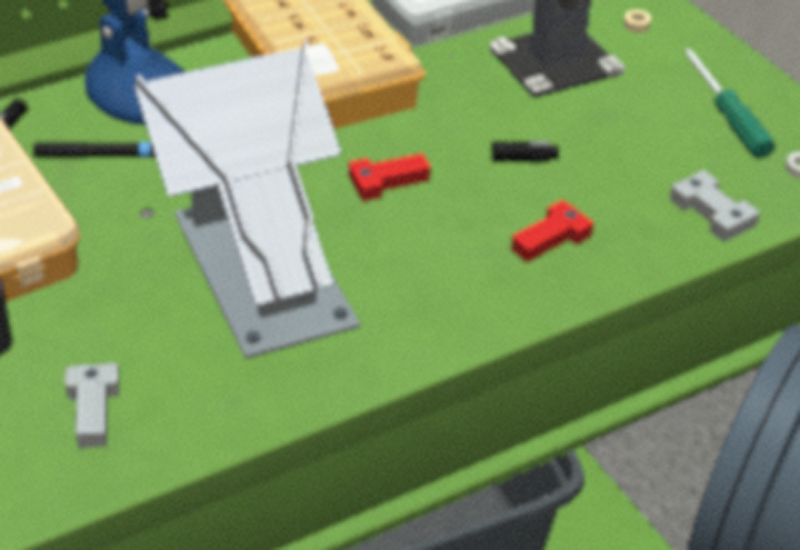

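View pics/scene0.png

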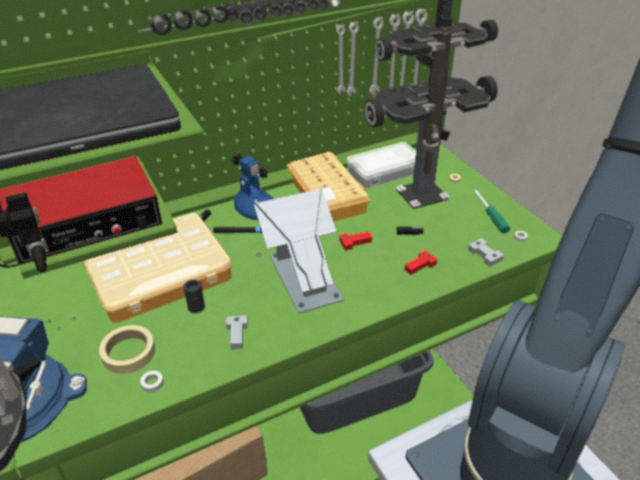

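View pics/top0.png

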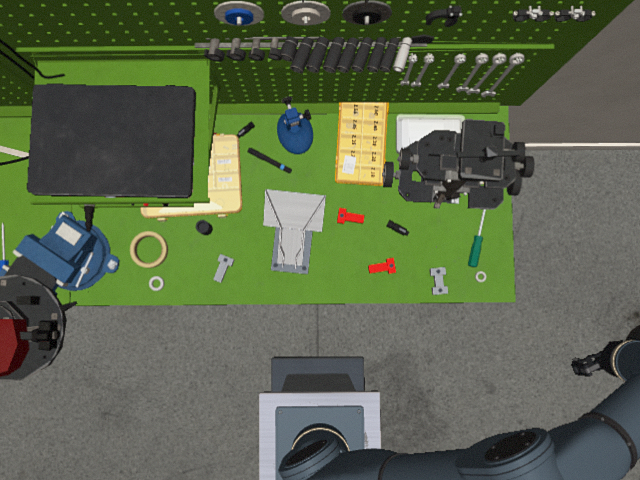

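```bash
cat > h.py <<'E'
import numpy as np,cv2
from scipy.optimize import least_squares
from scipy.spatial.transform import Rotation as R
def cam(ci):
    K=np.array([[ci["fx"],0,ci["cx"]],[0,ci["fy"],ci["cy"]],[0,0,1]]);return K,np.array(ci["distortion"]),np.array(ci["position"]),np.array(ci["orientation"])
def proj(ci,P):
    K,D,p,O=cam(ci);F=O@np.diag([1,-1,-1.]);Rw=F.T
    return cv2.projectPoints(np.asarray(P,float).reshape(-1,1,3),cv2.Rodrigues(Rw)[0],-Rw@p,K,D)[0][:,0]
def back(ci,uv,z):
    K,D,p,O=cam(ci);n=cv2.undistortPoints(np.asarray(uv,float).reshape(-1,1,2),K,D)[:,0]
    d=np.c_[n,np.ones(len(n))]@(O@np.diag([1,-1,-1.])).T
    return p+d*((z-p[2])/d[:,2])[:,None]
def place(L,q):
    c,s=np.cos(q[2]),np.sin(q[2]);L=np.asarray(L,float)
    return np.c_[q[0]+c*L[:,0]-s*L[:,1],q[1]+s*L[:,0]+c*L[:,1],L[:,2]]
T2=[(35,20),(35,-20),(15,-20),(15,-11),(-35,-11),(-35,11),(15,11),(15,20)]
def delta(s,pos,rot):
    A=s["eef_rot"];d=A.T@(np.asarray(pos)-s["eef_pos"])/10
    return np.round(d,2),np.round(R.from_matrix(A.T@rot).as_rotvec(),3)
E
python3 - <<'E'
from h import *
from rig import bot
s=2.85
t=bot.camera_info("top");sc=bot.camera_info("scene")
# top picks in crop px -> full (pixel center convention)
def f(p,o): p=np.array(p,float);return (p[:,:2]+.5)/s_-.5+o
s_=2.85
slt=f([(88,240),(125,256),(116,275),(68,313),(88,321)],np.array([190,170]))
sl_L=[(35,20,18),(35,-20,18),(15,-20,18),(-35,11,18),(-35,-11,18)]
cht=f([(218,57),(386,73),(210,158),(377,176),(260,166),(325,170)],np.array([190,170]))
s_=2.5
chs=f([(137,84),(304,48),(167,194),(338,152),(226,181),(291,165)],np.array([200,170]))
sls=f([(66,366),(118,365),(117,387),(78,433),(104,432)],np.array([200,170]))
zf=lambda x:85+x*np.tan(np.radians(33))
n=15*np.array([-np.sin(.576),0,np.cos(.576)])
# wall top at upper edge; channel start
L=[(101,74,150),(101,-74,150),(17.3,74,96.2),(17.3,-74,96.2),(17.3,27,96.2),(17.3,-27,96.2)]
L=np.array(L,float);L[[0,1,4,5]]+=n*1.0
print("back slug",back(t,slt,18).round(0).tolist())
for nm,Lp,a,b,x0 in(("slug",sl_L,slt,sls,(480,150,0)),("chute",L,cht,chs,(500,40,0))):
  for use in("t","s","ts"):
    def r(q):
        P=place(Lp,q);o=[]
        if "t" in use:o.append(proj(t,P)-a)
        if "s" in use:o.append(proj(sc,P)-b)
        return np.concatenate(o).ravel()
    z=least_squares(r,x0,x_scale=(100,100,1));print(nm,use,z.x.round(2),np.abs(z.fun).max().round(1),z.fun.reshape(-1,2).round(1).tolist() if use=="ts" else "")
E
```

```text
back slug [[516.0, 258.0, 18.0], [501.0, 224.0, 18.0], [483.0, 232.0, 18.0], [448.0, 276.0, 18.0], [441.0, 258.0, 18.0]]
slug t [ 4.7663e+02  2.5448e+02 -3.9000e-01] 0.7 
slug s [ 4.7482e+02  2.5549e+02 -4.0000e-01] 1.6 
slug ts [ 4.7574e+02  2.5507e+02 -3.9000e-01] 2.1 [[-0.7, 0.1], [0.2, 0.2], [0.4, 0.5], [-0.9, 0.3], [-0.2, 0.6], [0.2, 0.2], [0.1, -0.8], [0.4, -2.1], [-1.0, 0.5], [0.5, 0.0]]
chute t [ 5.6086e+02  6.5570e+01 -1.1000e-01] 1.6 
chute s [ 5.5159e+02  7.0530e+01 -1.1000e-01] 2.2 
chute ts [ 5.576e+02  6.751e+01 -1.100e-01] 3.9 [[-1.9, 1.7], [-0.5, 2.2], [-0.3, 0.0], [-0.8, -0.4], [0.0, 1.7], [-1.4, 2.5], [-0.4, -3.3], [0.5, -3.9], [0.7, -0.1], [0.3, -0.1], [0.3, -2.8], [-0.7, -2.5]]
```

```bash
cat > go.py <<'E'
import sys
from h import *
from rig import bot
s=bot.observe()
def rot(yaw,tilt=0):  # tool x at angle yaw+90 (along part's y), tool y down, tilted about part y
    Z=R.from_euler('z',yaw); B=np.array([[0,0,-1],[1,0,0],[0,-1,0.]])
    return (Z*R.from_euler('y',-tilt)).as_matrix()@B
if __name__=="__main__":
    a=list(map(float,sys.argv[1:]))
    print(delta(s,a[:3],rot(a[3],a[4] if len(a)>4 else 0)),s["eef_pos"].round(1),s["t"],s["joints"].round(2))
E
python3 go.py 350 -340 300 -1.3; python3 -c "
from go import *
print(rot(0),rot(0,.576))"
```

```text
(array([-22.44,  -6.88,  18.73]), array([-0.   , -1.436, -0.   ])) [ 266.5 -620.1  231.1] 0.4 [ 1.08  0.58  0.02  1.44 -0.02  1.13 -0.06]
[[ 0.  0. -1.]
 [ 1.  0.  0.]
 [ 0. -1.  0.]] [[ 0.          0.54467371 -0.83864805]
 [ 1.          0.          0.        ]
 [ 0.         -0.83864805 -0.54467371]]
```

Call:
{"op": "arm_command", "data": {
  "series": [
    [8.5,-2.24,-0.7,1.9,0,-0.12,0],
    [8.5,-5,-1.5,4,0,-0.24,0],
    [8.5,-8,-2.4,6.5,0,-0.36,0],
    [8.5,-10.5,-3.2,8.8,0,-0.48,0],
    [8.5,-13,-4,11,0,-0.6,0],
    [8.5,-15.5,-4.8,13,0,-0.72,0],
    [8.5,-18,-5.5,15,0,-0.84,0],
    [8.5,-20,-6.2,16.7,0,-0.96,0],
    [8.5,-22.4,-6.9,18.7,0,-1.08,0],
    [8.5,-22.4,-6.9,18.7,0,-1.2,0]
  ]
}}

```text
t: 1.23
eef_pos: [352.6, -335.2, 302.2]
eef_rot: [[0.999, 0.003, -0.048], [0.048, 0.0, 0.999], [0.003, -1.0, -0.0]]
wrist_force: [0.8, 0.1, -0.5]
width: 85.1
```

```bash
python3 go.py 430 -20 330 -0.11
```

```text
(array([ 9.24, -2.76, 31.11]), array([ 0.002, -1.413,  0.002])) [ 352.6 -335.2  302.2] 1.2333 [ 0.92  0.24 -0.33  1.8   0.08  1.12  0.61]
```

Call:
{"op": "arm_command", "data": {
  "series": [
    [8.5,1.5,-0.5,3,0,-0.12,0],
    [8.5,3,-0.8,6,0,-0.24,0],
    [8.5,4.5,-1.1,9,0,-0.36,0],
    [8.5,6,-1.4,12,0,-0.48,0],
    [8.5,7.2,-1.7,15.5,0,-0.6,0],
    [8.5,8.2,-2,19,0,-0.72,0],
    [8.5,8.8,-2.3,22,0,-0.84,0],
    [8.5,9.2,-2.6,25,0,-0.96,0],
    [8.5,9.2,-2.8,28,0,-1.08,0],
    [8.5,9.2,-2.8,31,0,-1.2,0]
  ]
}}

```text
t: 2.07
eef_pos: [431.0, -26.0, 328.9]
eef_rot: [[0.324, 0.001, -0.946], [0.946, -0.0, 0.324], [0.0, -1.0, -0.001]]
wrist_force: [0.8, 0.0, 0.5]
width: 84.8
```

```bash
python3 go.py 430 50 350 -0.11
```

```text
(array([ 7.16, -2.12,  2.55]), array([ 0.001, -0.22 , -0.   ])) [431.  -26.  328.9] 2.0667 [ 0.57  0.16 -0.73  1.85  0.12  1.17  1.05]
```

Call:
{"op": "arm_command", "data": {
  "series": [
    [8.5,3.5,-1,1.3,0,-0.1,0],
    [8.5,7.2,-2.1,2.6,0,-0.2,0],
    [8.5,7.2,-2.1,2.6,0,-0.22,0],
    [8.5,7.2,-2.1,2.6,0,-0.22,0]
  ]
}}

```text
t: 2.4
eef_pos: [430.2, 51.1, 350.1]
eef_rot: [[0.11, 0.002, -0.994], [0.994, 0.0, 0.11], [0.0, -1.0, -0.002]]
wrist_force: [0.4, 0.1, -0.2]
width: 85.1
```

```bash
python3 - <<'E'
from h import *
from rig import bot
import pickle
s=bot.observe();ci=bot.camera_info("wrist");f=bot.grab_frame("wrist");cv2.imwrite("pics/w1.png",f[:,:,::-1])
pickle.dump((s,ci),open("w1.pkl","wb"))
print(s["eef_pos"],s["joints"].round(2),ci)
print([(round(d["score"],2),[round(v) for v in d["rect"]]) for d in bot.recognise("wrist","headed_slug")])
E
```

```text
[430.18349301  51.13151803 350.09444508] [ 0.47  0.16 -0.81  1.81  0.12  1.23  1.08] {'fx': 365.53209605680274, 'fy': 365.53209605680274, 'cx': 323.669796168096, 'cy': 238.67079465150653, 'distortion': array([-0.01595832,  0.        ,  0.        ,  0.        ,  0.        ]), 'position': array([350.54955122,  57.69640458, 492.80572648]), 'orientation': array([[ 1.11234854e-01, -9.43394683e-01, -3.12463245e-01],
       [ 9.93793660e-01,  1.05905040e-01,  3.40335753e-02],
       [ 9.84338572e-04, -3.14309712e-01,  9.49319986e-01]])}
[(0.71, [171, 237, 54, 36]), (0.65, [476, 201, 41, 54])]
```

View pics/w1.png

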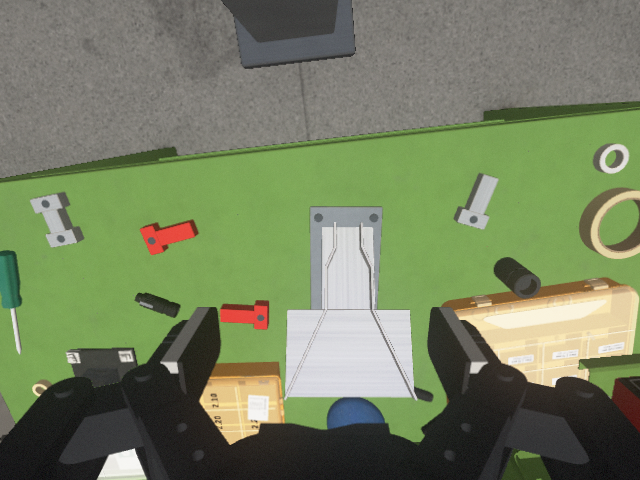

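The wrist view has four candidates:
- **(477,201):** grey steel T with a single head. This fits the description.
- **(168,237) and (244,315):** red Ts, which are look-alikes.
- **(55,220):** grey with two heads, so it's the double slug.

I'll confirm with an enlarged crop.

```bash
python3 - <<'E'
import cv2
s=cv2.imread("pics/w1.png")
a=cv2.resize(s[165:240,445:515],None,fx=8,fy=8,interpolation=2)
b=cv2.resize(s[200:405,270:430],None,fx=2.9,fy=2.9,interpolation=2)
cv2.imwrite("pics/w1a.png",a);cv2.imwrite("pics/w1b.png",b)
E
```

```text
(no output)
```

View pics/w1a.png

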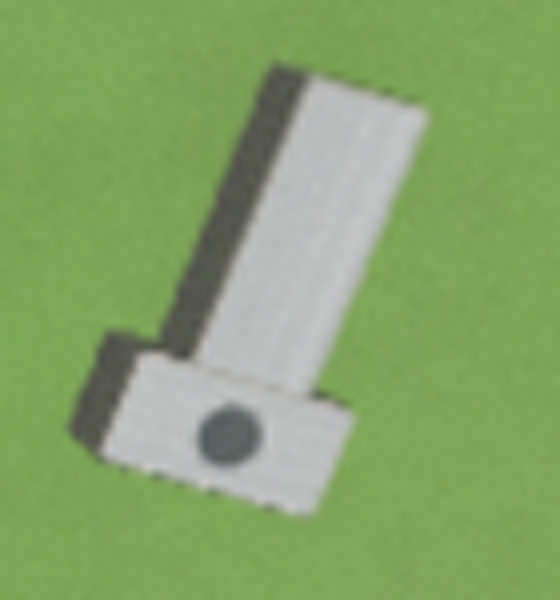

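View pics/w1b.png

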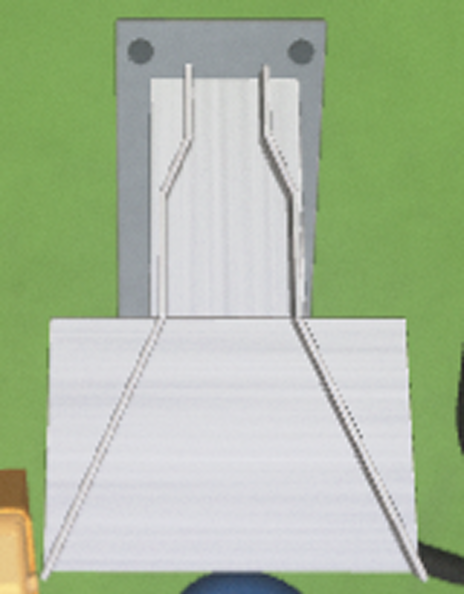

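```bash
python3 - <<'E'
from h import *
import pickle
s,ci=pickle.load(open("w1.pkl","rb"))
a=(np.array([(312,515),(102,455),(140,352),(200,362),(312,76),(428,112),(308,392),(355,412)])+.5)/8-.5+[445,165]
L=[(x,y,18) for x,y in T2]
z=least_squares(lambda q:(proj(ci,place(L,q))-a).ravel(),(475,255,-.39),x_scale=(100,100,1));print(z.x.round(3),z.fun.reshape(-1,2).round(1).tolist())
b=(np.array([(151,79),(299,79),(50,319),(407,319),(44,571),(417,571),(160,318),(297,318)])+.5)/2.9-.5+[270,200]
def f(q):
    wl,wf=q[3:]
    L=[(-71,-wl,39),(-71,wl,39),(17.3,-wf,96.2),(17.3,wf,96.2),(101,-wf,150),(101,wf,150),(17.3,-26,96.2),(17.3,26,96.2)]
    return (proj(ci,place(L,q))-b).ravel()
z=least_squares(f,(557,68,-.11,37,75),x_scale=(100,100,1,10,10));print(z.x.round(3),z.fun.reshape(-1,2).round(1).tolist())
np.savetxt("chute.txt",z.x)
E
```

```text
[ 4.78199e+02  2.53353e+02 -3.83000e-01] [[0.2, 0.6], [-0.8, 0.5], [0.1, -0.5], [-1.2, -0.0], [-0.3, -0.4], [0.7, -0.3], [0.5, 0.5], [0.8, -0.2]]
[ 5.57866e+02  6.53340e+01 -1.16000e-01  3.30350e+01  7.48630e+01] [[-0.0, -0.1], [-0.0, 0.1], [0.2, -0.4], [-0.5, -0.0], [-0.1, -0.0], [0.6, 0.2], [2.3, 0.1], [-2.5, 0.2]]
```

```bash
python3 go.py 475.4 254.7 100 -0.385
```

```text
(array([21.06, 24.89, -2.08]), array([ 0.   ,  0.267, -0.001])) [430.1  48.1 349.1] 2.5 [ 0.47  0.16 -0.81  1.81  0.12  1.23  1.08]
```

Call:
{"op": "arm_command", "data": {
  "series": [
    [8.5,3,2,-0.3,0,0.05,0],
    [8.5,6,4,-0.6,0,0.1,0],
    [8.5,9,6.5,-0.9,0,0.15,0],
    [8.5,12,9,-1.2,0,0.2,0],
    [8.5,15,12,-1.5,0,0.25,0],
    [8.5,18,15,-1.8,0,0.267,0],
    [8.5,20,17,-2,0,0.267,0],
    [8.5,21,19,-2.1,0,0.267,0],
    [8.5,21,19,-2.1,0,0.267,0],
    [8.5,21,19,-2.1,0,0.267,0]
  ]
}}

```text
t: 3.33
eef_pos: [475.0, 253.7, 158.0]
eef_rot: [[0.375, -0.003, -0.927], [0.927, -0.002, 0.375], [-0.003, -1.0, 0.002]]
wrist_force: [-0.2, -0.7, -0.3]
width: 84.9
```

```bash
python3 - <<'E'
from h import *
from rig import bot
import pickle
for i in range(3):
    s=bot.observe();ci=bot.camera_info("wrist");f=bot.grab_frame("wrist");print(s["t"],s["eef_pos"],ci["position"],s["joints"].round(4))
cv2.imwrite("pics/w2.png",f[:,:,::-1])
pickle.dump((s,ci),open("w2.pkl","wb"))
E
python3 go.py 475.4 254.7 100 -0.385
```

```text
3.3333 [475.01037777 253.70724368 158.0297366 ] [401.39245215 281.70840329 301.03860815] [-0.1073  0.5274 -0.7027  1.8753  0.4283  0.8982  0.1691]
3.3833 [475.57419548 253.55216649 159.16873464] [401.68424025 281.53022366 302.05805128] [-0.1062  0.5256 -0.7033  1.8747  0.4282  0.8986  0.1694]
3.4333 [475.93329311 253.63366576 159.88864913] [401.84678595 281.52287284 302.69819272] [-0.1056  0.5245 -0.7037  1.8744  0.4281  0.8985  0.1694]
(array([0.06, 6.03, 0.11]), array([ 0.001, -0.   ,  0.   ])) [476.1 253.7 160.3] 3.4833 [-0.11  0.52 -0.7   1.87  0.43  0.9   0.17]
```

View pics/w2.png

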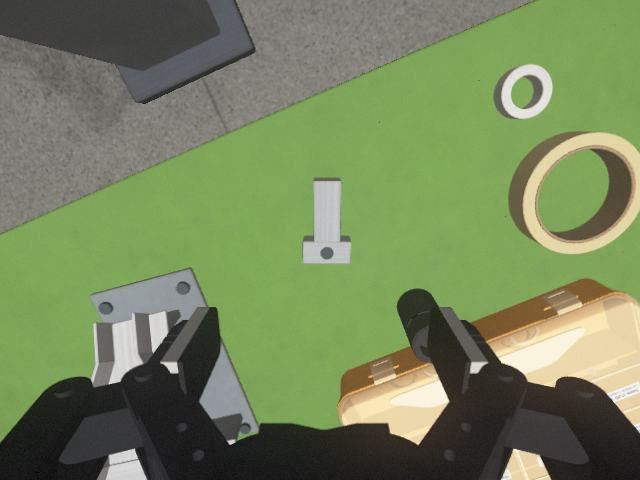

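```bash
python3 - <<'E'
import cv2
s=cv2.imread("pics/w2.png")
cv2.imwrite("pics/w2a.png",cv2.resize(s[170:272,295:360],None,fx=5.8,fy=5.8,interpolation=2))
E
```

```text
(no output)
```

View pics/w2a.png

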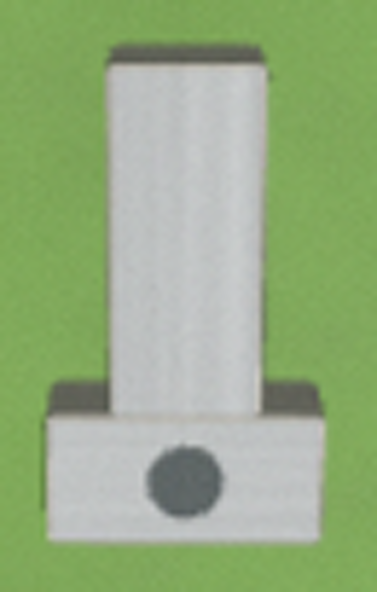

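```bash
python3 - <<'E'
from h import *
import pickle
s,ci=pickle.load(open("w2.pkl","rb"))
a=(np.array([(320,541),(49,540),(48,416),(112,415),(108,64),(265,65),(260,416),(322,417)])+.5)/5.8-.5+[295,170]
L=[(x,y,18) for x,y in T2]
z=least_squares(lambda q:(proj(ci,place(L,q))-a).ravel(),(475,255,-.39),x_scale=(100,100,1));print(z.x.round(3),z.fun.reshape(-1,2).round(1).tolist())
E
python3 go.py 475.5 254 3 -0.385
```

```text
[ 4.77761e+02  2.53333e+02 -3.88000e-01] [[0.5, 0.9], [-0.5, 1.0], [-0.7, -0.2], [-0.8, -0.1], [-0.5, -0.3], [0.6, -0.5], [0.5, -0.2], [0.8, -0.3]]
(array([-0.  , 15.73,  0.09]), array([ 0.001, -0.   ,  0.   ])) [476.1 253.7 160.3] 3.4833 [-0.11  0.52 -0.7   1.87  0.43  0.9   0.17]
```

Call:
{"op": "arm_command", "data": {
  "series": [
    [8.5,0,3,0.1,0,0,0],
    [8.5,0,6,0.1,0,0,0],
    [8.5,0,9,0.1,0,0,0],
    [8.5,0,11.5,0.1,0,0,0],
    [8.5,0,13.5,0.1,0,0,0],
    [8.5,0,15,0.1,0,0,0],
    [8.5,0,15.7,0.1,0,0,0],
    [8.5,0,15.7,0.1,0,0,0],
    [8.5,0,15.7,0.1,0,0,0]
  ]
}}

```text
t: 4.23
eef_pos: [475.1, 255.3, 3.3]
eef_rot: [[0.374, 0.001, -0.927], [0.927, 0.0, 0.374], [0.001, -1.0, -0.001]]
wrist_force: [0.1, -0.2, -0.1]
width: 85.2
```

Call:
{"op": "arm_command", "data": {
  "series": [
    [1.2,0,0,0,0,0,0],
    [1.2,0,0,0,0,0,0],
    [1.2,0,0,0,0,0,0],
    [1.2,0,0,0,0,0,0],
    [1.2,0,0,0,0,0,0],
    [1.2,0,0,0,0,0,0],
    [1.2,0,0,0,0,0,0],
    [1.2,0,0,0,0,0,0]
  ],
  "grip_force": 80
}}

```text
t: 4.9
eef_pos: [474.6, 255.8, 3.0]
eef_rot: [[0.373, 0.001, -0.928], [0.928, 0.0, 0.373], [0.001, -1.0, -0.001]]
wrist_force: [-0.5, -0.1, 8.7]
width: 20.0
```

Call:
{"op": "arm_command", "data": {
  "series": [
    [1.2,0,-1,0,0,0,0],
    [1.2,0,-3,0,0,0,0],
    [1.2,0,-6,0,0,0,0],
    [1.2,0,-9.5,0,0,0,0],
    [1.2,0,-13,0,0,0,0],
    [1.2,0,-16.5,0,0,0,0],
    [1.2,0,-20,0,0,0,0],
    [1.2,0,-23,0,0,0,0],
    [1.2,0,-25,0,0,0,0],
    [1.2,0,-25,0,0,0,0]
  ]
}}

```text
t: 5.73
eef_pos: [475.1, 256.9, 256.9]
eef_rot: [[0.373, 0.005, -0.928], [0.928, 0.003, 0.373], [0.005, -1.0, -0.004]]
wrist_force: [0.9, 0.3, -2.3]
width: 20.1
```

```bash
python3 - <<'E'
from h import *
from rig import bot
import pickle
f=bot.grab_frame("wrist");f=bot.grab_frame("wrist");s=bot.observe();ci=bot.camera_info("wrist");f=bot.grab_frame("wrist")
cv2.imwrite("pics/w3.png",f[:,:,::-1]);pickle.dump((s,ci),open("w3.pkl","wb"))
print(s["eef_pos"],s["width"],s["wrist_force"])
from go import rot
c=np.loadtxt("chute.txt");yaw=-.115
o=np.array([558,65.7,0]);Z=R.from_euler('z',yaw).as_matrix()
n=Z@[-np.sin(.576),0,np.cos(.576)];u=Z@[np.cos(.576),0,np.sin(.576)]
drop=o+Z@[50.8,0,118]
print("drop",drop,n,u)
for up,h in((6,100),(6,6)):
    print(h,(drop+u*(up-4)+n*h).round(1))
    print(delta(s,drop+u*(up-4)+n*h,rot(yaw,.576)))
E
```

```text
[474.03648994 255.26647932 252.56423613] 20.042297222805306 [-0.16831607 -0.80297538 -2.45586959]
drop [608.46445504  59.87086823 118.        ] [-0.54107602  0.0624995   0.83864805] [ 0.8331086  -0.09623209  0.54467371]
100 [556.   65.9 203. ]
(array([-14.5 ,   4.97, -14.67]), array([-0.572, -0.26 , -0.077]))
6 [606.9  60.1 124.1]
(array([-13.15,  12.85, -19.61]), array([-0.572, -0.26 , -0.077]))
```

View pics/w3.png

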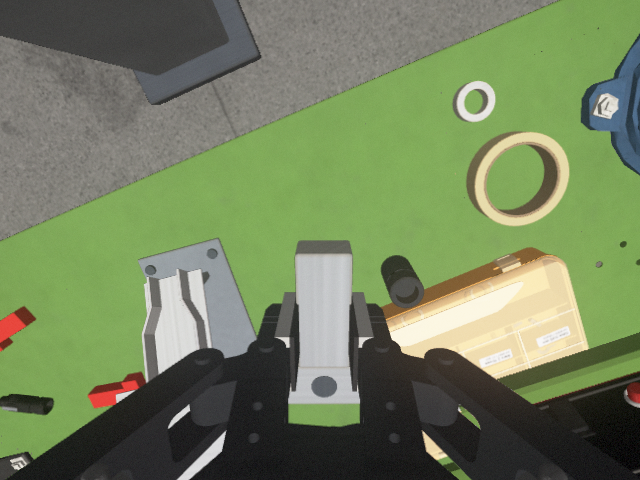

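```bash
python3 - <<'E'
from h import *
import pickle
s,ci=pickle.load(open("w3.pkl","rb"))
A=s["eef_rot"]
# tool: x=slug y, y=-slug z, z=-slug x
for off,bot_ in((3.9,3),(3.9,0),(3.9,6)):
    L=[(-35,-11,18),(-35,11,18),(-35,-11,0),(-35,11,0),(35,-20,18),(35,20,18)]
    P=[s["eef_pos"]+A@np.array([y,bot_-z,-(x+off)]) for x,y,z in L]
    print(off,bot_,proj(ci,P).round(0).tolist())
E
```

```text
3.9 3 [[300.0, 254.0], [358.0, 254.0], [302.0, 239.0], [355.0, 239.0], [282.0, 405.0], [374.0, 404.0]]
3.9 0 [[299.0, 257.0], [359.0, 256.0], [302.0, 241.0], [355.0, 241.0], [282.0, 410.0], [375.0, 410.0]]
3.9 6 [[300.0, 251.0], [358.0, 251.0], [303.0, 236.0], [354.0, 236.0], [283.0, 400.0], [374.0, 399.0]]
```

Call:
{"op": "arm_command", "data": {
  "series": [
    [1.2,-1.5,0,-1.5,-0.07,-0.03,-0.01],
    [1.2,-3,0,-3,-0.14,-0.06,-0.02],
    [1.2,-5,0,-5,-0.22,-0.1,-0.03],
    [1.2,-7,0.5,-7,-0.3,-0.14,-0.04],
    [1.2,-9,1,-9,-0.38,-0.18,-0.05],
    [1.2,-11,2,-11,-0.45,-0.21,-0.06],
    [1.2,-13,3.5,-13,-0.52,-0.24,-0.07],
    [1.2,-14.4,5,-14.7,-0.572,-0.26,-0.077],
    [1.2,-14.4,5,-14.7,-0.572,-0.26,-0.077],
    [1.2,-14.4,5,-14.7,-0.572,-0.26,-0.077]
  ]
}}

```text
t: 6.72
eef_pos: [554.2, 64.0, 198.2]
eef_rot: [[0.114, 0.536, -0.837], [0.993, -0.065, 0.093], [-0.005, -0.842, -0.54]]
wrist_force: [-1.2, -1.3, -3.2]
width: 19.9
```

```bash
cat > rel.py <<'E'
from h import *
from rig import bot
import pickle
for i in range(4):f=bot.grab_frame("wrist")
s=bot.observe();ci=bot.camera_info("wrist");f=bot.grab_frame("wrist")
import sys
cv2.imwrite(f"pics/{sys.argv[1]}.png",f[:,:,::-1]);pickle.dump((s,ci),open(sys.argv[1]+".pkl","wb"))
print(s["t"],s["eef_pos"],s["eef_rot"].round(3).tolist(),s["width"],s["wrist_force"],s["joints"].round(2))
from go import rot
yaw=-.115
o=np.array([558,66.5,0]);Z=R.from_euler('z',yaw).as_matrix()
n=Z@[-np.sin(.576),0,np.cos(.576)];u=Z@[np.cos(.576),0,np.sin(.576)]
drop=o+Z@[50.8,0,118]
for h in (100,40,7):
    print(h,delta(s,drop+u*(8-4)+n*h,rot(yaw,.576)))
E
python3 rel.py w4
```

```text
6.9167 [556.77482371  68.32498834 202.2331984 ] [[0.115, 0.539, -0.834], [0.993, -0.061, 0.098], [0.001, -0.84, -0.543]] 20.003241358089507 [ 0.51487271  0.45779093 -3.32951292] [-0.01  0.29 -0.45  2.28  1.39  0.41 -0.23]
100 (array([-0.17, -0.09, -0.19]), array([-0.002, -0.001,  0.001]))
40 (array([-0.17,  5.91, -0.21]), array([-0.002, -0.001,  0.001]))
7 (array([-0.17,  9.21, -0.21]), array([-0.002, -0.001,  0.001]))
```

View pics/w4.png

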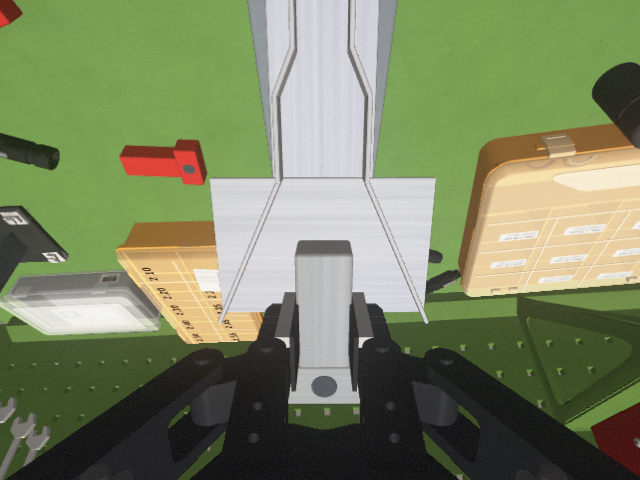

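```bash
python3 - <<'E'
from h import *
import pickle
s,ci=pickle.load(open("w4.pkl","rb"))
q=(558,66,-.115)
print(proj(ci,place([(17.3,-75,96.2),(17.3,75,96.2),(101,-75,150),(101,75,150)],q)).round(0).tolist())
E
```

```text
[[210.0, 179.0], [437.0, 178.0], [224.0, 312.0], [424.0, 311.0]]
```

Call:
{"op": "arm_command", "data": {
  "series": [
    [1.2,0,1,-0.1,0,0,0],
    [1.2,0,2.5,-0.2,0,0,0],
    [1.2,0,4,-0.2,0,0,0],
    [1.2,0,5,-0.2,0,0,0],
    [1.2,0,6,-0.2,0,0,0],
    [1.2,0,6,-0.2,0,0,0]
  ]
}}

```text
t: 7.47
eef_pos: [591.7, 63.6, 152.1]
eef_rot: [[0.116, 0.54, -0.834], [0.993, -0.062, 0.098], [0.001, -0.84, -0.543]]
wrist_force: [-0.0, 0.1, -3.2]
width: 20.2
```

```bash
python3 rel.py w5
```

```text
7.6667 [591.01033183  63.54043525 153.81179406] [[0.115, 0.541, -0.833], [0.993, -0.062, 0.097], [0.001, -0.839, -0.545]] 19.86742769784647 [ 0.22497294  0.2635374  -2.20088504] [-0.    0.42 -0.44  2.27  1.7   0.43 -0.5 ]
100 (array([-0.08, -6.03,  0.07]), array([ 0.   , -0.001,  0.   ]))
40 (array([-0.08, -0.03,  0.07]), array([ 0.   , -0.001,  0.   ]))
7 (array([-0.09,  3.27,  0.07]), array([ 0.   , -0.001,  0.   ]))
```

View pics/w5.png

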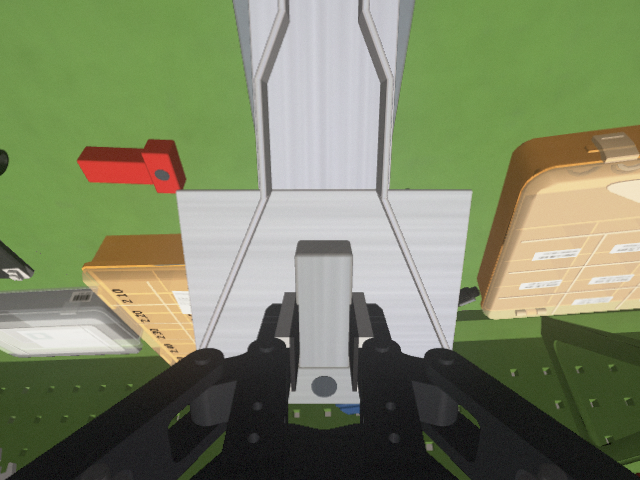

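Call:
{"op": "arm_command", "data": {
  "series": [
    [1.2,0,0.8,0,0,0,0],
    [1.2,0,1.6,0,0,0,0],
    [1.2,0,2.3,0,0,0,0],
    [1.2,0,2.8,0,0,0,0],
    [1.2,0,3.2,0,0,0,0],
    [1.2,0,3.2,0,0,0,0],
    [1.2,0,3.2,0,0,0,0]
  ]
}}

```text
t: 8.3
eef_pos: [608.2, 61.2, 126.3]
eef_rot: [[0.115, 0.54, -0.833], [0.993, -0.062, 0.097], [0.0, -0.839, -0.544]]
wrist_force: [0.1, -0.6, -2.6]
width: 19.9
```

```bash
python3 rel.py w6
```

```text
8.5 [608.262811    61.23154124 126.57778608] [[0.115, 0.541, -0.833], [0.993, -0.062, 0.097], [0.0, -0.839, -0.545]] 20.10586124910175 [-0.09450805 -0.04215577 -3.2027146 ] [ 0.02  0.5  -0.46  2.26  1.82  0.47 -0.6 ]
100 (array([-0.05, -9.27,  0.05]), array([-0., -0.,  0.]))
40 (array([-0.05, -3.27,  0.05]), array([-0., -0.,  0.]))
7 (array([-0.05,  0.03,  0.04]), array([-0., -0.,  0.]))
```

View pics/w6.png

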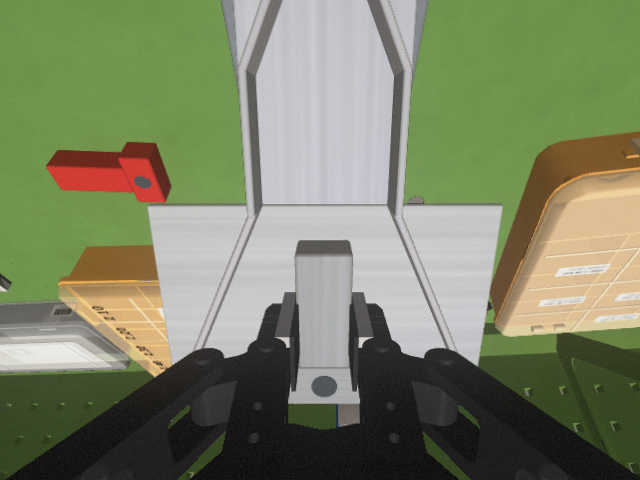

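Call:
{"op": "arm_command", "data": {
  "series": [
    [1.2,0,0.2,0,0,0,0],
    [1.2,0,0.2,0,0,0,0],
    [5.2,0,0.2,0,0,0,0],
    [5.2,0,0.2,0,0,0,0],
    [5.2,0,0,0,0,0,0],
    [6,0,-0.8,0,0,0,0],
    [7,0,-2.5,0,0,0,0],
    [8,0,-5,0,0,0,0],
    [8,0,-9,0,0,0,0],
    [8,0,-10,0,0,0,0]
  ]
}}

```text
t: 9.38
eef_pos: [553.4, 68.2, 212.7]
eef_rot: [[0.114, 0.542, -0.832], [0.993, -0.061, 0.096], [0.001, -0.838, -0.546]]
wrist_force: [-0.2, 0.2, 0.6]
width: 80.3
```

```bash
python3 rel.py w7; python3 - <<'E'
from rig import bot
import cv2
f=bot.grab_frame("scene");cv2.imwrite("pics/s7.png",cv2.resize(f[170:330,220:400,::-1],None,fx=3.6,fy=3.6))
E
```

```text
9.5833 [554.70204551  67.36188004 210.88003488] [[0.115, 0.542, -0.832], [0.993, -0.063, 0.097], [0.0, -0.838, -0.546]] 80.13711703230504 [-0.26503102 -0.05212414  0.00472155] [-0.04  0.27 -0.42  2.28  1.34  0.4  -0.18]
100 (array([-0.05,  0.74,  0.12]), array([ 0.002, -0.001, -0.   ]))
40 (array([-0.05,  6.74,  0.13]), array([ 0.002, -0.001, -0.   ]))
7 (array([-0.05, 10.04,  0.13]), array([ 0.002, -0.001, -0.   ]))
```

View pics/w7.png

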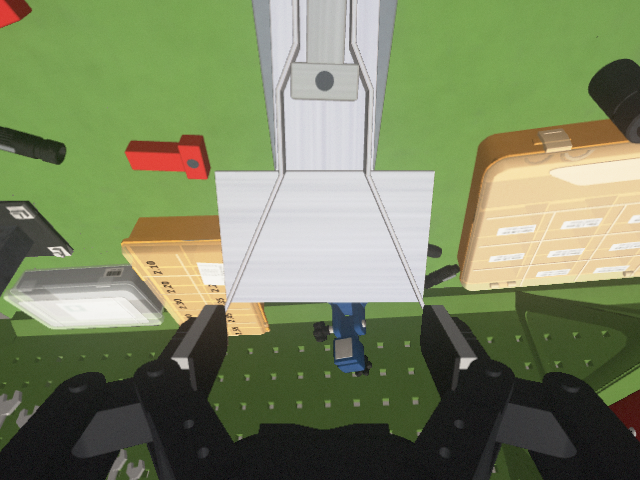

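View pics/s7.png

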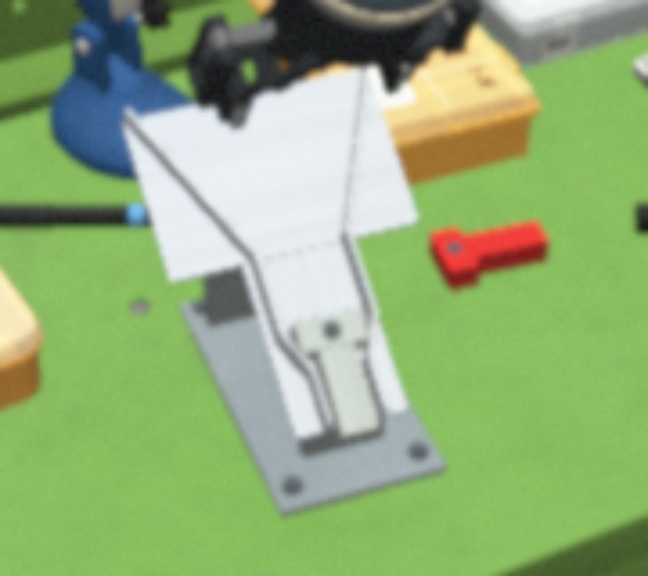

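Call:
{"op": "arm_command", "data": {
  "series": [
    [8,0,-1,0,0,0,0],
    [8,0,-3,1,0,0,0],
    [8,0,-5,2,0,0,0],
    [8,0,-5,3,0,0,0],
    [8,0,-5,3,0,0,0],
    [8,0,-5,3,0,0,0]
  ]
}}

```text
t: 10.18
eef_pos: [502.4, 73.2, 234.9]
eef_rot: [[0.115, 0.539, -0.834], [0.993, -0.063, 0.096], [-0.001, -0.84, -0.543]]
wrist_force: [-0.1, 0.1, -0.4]
width: 80.2
```

```bash
python3 rel.py w8|head -1; python3 - <<'E'
from rig import bot
import cv2,numpy as np,pickle
from h import *
for n,r in(("scene",(230,310,270,350)),("top",(180,300,240,360))):
    f=bot.grab_frame(n);cv2.imwrite(f"pics/{n}8.png",cv2.resize(f[r[0]:r[1],r[2]:r[3],::-1],None,fx=6 if n=="scene" else 4.5,fy=6 if n=="scene" else 4.5,interpolation=2))
f=cv2.imread("pics/w8.png");s,ci=pickle.load(open("w8.pkl","rb"))
# overlay slug model at several slope positions: find best head hole row
th=.576
for xo in(-25,-30,-35,-40):
    pts=[]
    for a,b in((25,0),(35,0),(15,0)):
        x=xo+a*np.cos(th)-9*np.sin(th); z=85+xo*np.tan(th)+a*np.sin(th)+9*np.cos(th)
        # xo = floor x under slug origin plus normal 9
        x-=9*np.sin(th); z+=9*np.cos(th); pts.append((x,b,z))
    print(xo,proj(ci,place(pts,(558,66,-.115))).round(0).tolist())
E
```

```text
10.3833 [502.82213454  73.2920273  235.25512078] [[0.116, 0.54, -0.834], [0.993, -0.063, 0.097], [0.0, -0.839, -0.544]] 80.15431025681283 [ 0.54329983  0.83297962 -0.33175343] [-0.04  0.15 -0.47  2.34  1.17  0.41 -0.07]
-25 [[326.0, 173.0], [326.0, 186.0], [325.0, 160.0]]
-30 [[325.0, 165.0], [326.0, 178.0], [325.0, 152.0]]
-35 [[325.0, 157.0], [326.0, 171.0], [325.0, 144.0]]
-40 [[325.0, 149.0], [325.0, 163.0], [325.0, 135.0]]
```

View pics/w8.png

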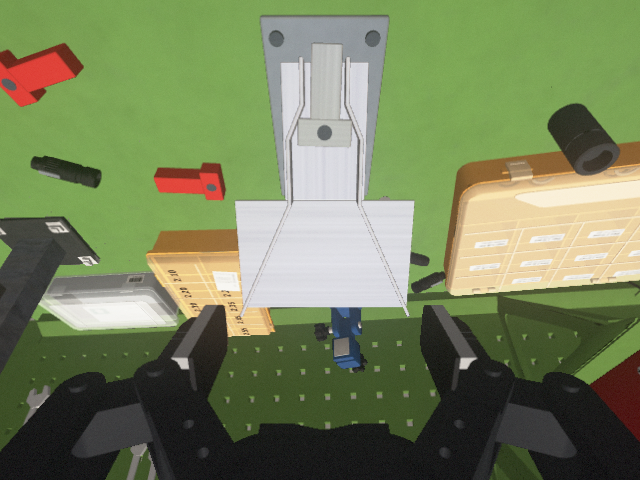

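View pics/scene8.png

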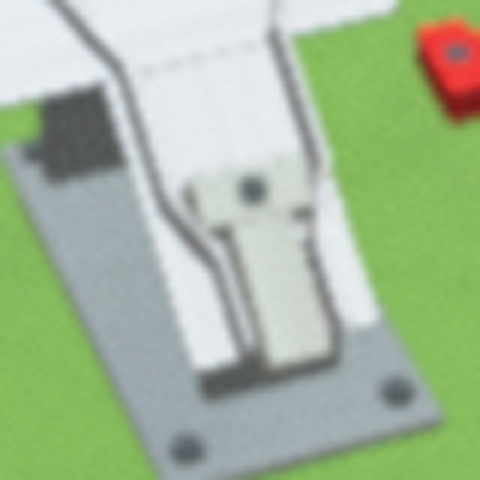

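View pics/top8.png

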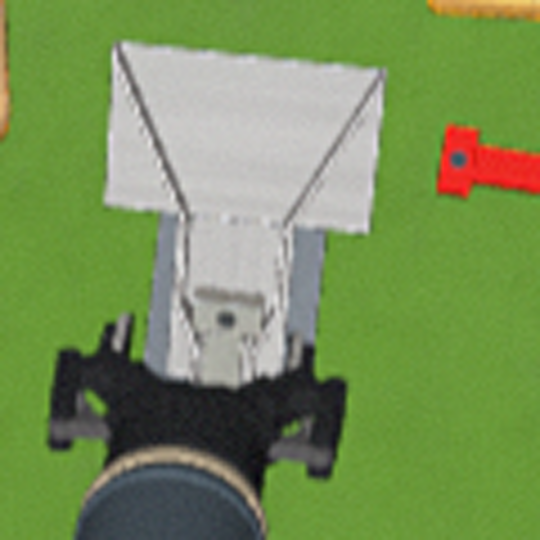

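```bash
python3 -c "
from rig import bot
print(bot.recognise('top','double_slug')[:1],bot.hand_in())"
```

```text
the job is handed in; nothing more can be done
[{'rect': [438.0, 281.5, 18.3, 27.4], 'score': 0.81}] None
```

I gripped the grey single-headed slug across its stem and let it go in the funnel, flat to the 33° floor with the stem end downhill. It was about 8 mm up the slope from `chute_drop`. It slid down by itself, and I handed the job in at about 10.5 s on the robot's clock.

**Slug position:** The last wrist and scene pictures show the head stopped at the gate taper, on the middle line, with the stem through the slot. The head's hole sat at the same scene pixel, about (312, 261.5), in two pictures about 0.9 s apart, so it was at rest. I had no coordinates for `chute_home`, so I judged "home" from the pictures.

**Robot and other parts:** The gripper was open and well clear of the chute, with wrist force near zero. The double slug was still at its starting place, top-view pixel (438, 281), and I touched neither red look-alike.

**Small disagreements:**
- The stem measured about 20 mm in the grip instead of 22 mm.
- The wrist camera was about 1.5 mm off to the side, which the funnel could absorb.
- A brief 8.7 N upward force showed at the wrist while the gripper closed on the slug.

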